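# Lock the fitting in the test stand and hold its spring gate open

### The job

Clamp the pipe fitting in the test stand by turning the black lock ring clockwise by its red tab until the tab stands over the green mark. Only then pull the red paddle of the spring-return gate out until its pointer is over the yellow clip, and keep it there: finish with the gripper still holding it, as the gate snaps shut when let go. Leave the loose things on the bench and on the stand where they are.

Things in the scene. Friction and masses are not known exactly. Their poses are not given: they have to be found in the camera images.
- stand: pipe-fitting test stand, fixed to the table: aluminium base plate 270 (x) x 350 (y) x 15 mm; origin at table height (plate spans x -130 to +140, y -175 to +175 mm). Its -x side faces the robot, +y is left. Left half: coupling under test with lock ring and red tab. Right half: white gate valve with red paddle, and at the right edge the rail with the yellow clip. Pipe along the back, under 60 mm
- lock_ring (a joint): turn of the captive lock ring about its upright axis, rad: 0 fully open, growing CLOCKWISE seen from above, 1.35 when the red tab stands over the middle of the green mark, end stop at 1.65. Stiff (about 0.12 N m of friction): it stays where it is left. Starts between 0 and 0.45
- ring_axis (a point): point on the lock ring's upright axis, 90 mm above the table, fixed on the stand at x 0, y +80 mm. About it: a white disc (radius 90 mm, top 50 mm above the table), the black lock ring on it (radius 45 mm with ribs, top at 77 mm) and, inside the ring, the grey coupling under test (radius 29 mm, mouth at 106 mm)
- tab_grip (a point): point to pinch on the ring's red tab: 63 mm from the axis, 90 mm above the table. The tab is an upright radial fin on the black ring, 10 mm thick, reaching from 40 to 82 mm from the axis and from 56 to 101 mm above the table; point x axis points radially outwards, z up. It moves with the ring
- lock_mark (a point): where tab_grip comes when the ring is exactly at its locked mark: 40 mm above the middle of the green patch on the white disc (the patch reaches 0.12 rad to either side, from 62 to 89 mm from the axis). Seen from the axis it lies towards the stand's +y, 10 degrees towards its -x
- gate_slide (a joint): how far the gate slide is pulled out of the valve, m: 0 shut, end stop at 0.085. It moves along the stand's -x (level, towards the robot's side). A spring pulls it shut: 4 N at 0 rising by 0.8 N per 10 mm, plus 0.3 N friction; let go, it shuts itself
- paddle_grip (a point): point to pinch on the gate's red paddle: on its mid-plane, 90 mm above the table; axes as the stand's. The paddle is an upright plate 12 mm thick (x), 50 mm wide (y), from 40 to 105 mm above the table. A 10 mm rod joins its back at 52 mm height. Shut, 45 mm are free behind it, then comes the white valve housing (42 mm wide, 72 mm long, top at 73 mm)
- pointer (a point): tip of the thin red pointer (4 mm wide in x, 5 mm high) that sticks out of the paddle's foot to the stand's -y; 65 mm to the side of the paddle's middle and 52 mm above the table; moves with the slide
- marker: yellow clip on a dark 12 mm rail along the stand's x: 14 mm long (x), 28 mm across (y), top 48.5 mm above the table, just under the pointer's path. Fixed, but at another place each run, 35 to 65 mm of pull away. Origin in its middle at 41.5 mm height; axes as the stand's. The pull is right when the pointer tip has the clip's x in the stand's frame
- bushing: bystander, to be left alone: short black plastic ring, 44 mm across, 28 mm high, lying on the base plate near its front edge; origin at the centre of its underside
- coupling: bystander, to be left alone: loose grey pipe coupling, 42 mm across, 45 mm high, standing on the base plate at its back left; origin at the centre of its underside
- mug: bystander, to be left alone: white mug, 80 mm across, 90 mm high; origin at the centre of its underside
- carton: bystander, to be left alone: white carton, 70 x 70 x 90 mm high; origin at the centre of its underside
- pipe_stub: bystander, to be left alone: upright grey pipe offcut, 48 mm across, 120 mm high; origin at the centre of its underside
- bottle: bystander, to be left alone: clear bottle with a blue cap, 62 mm across, 160 mm high; origin at the centre of its underside
- tape: bystander, to be left alone: blue roll of tape lying flat, 90 mm across, 24 mm high; origin at the centre of its underside

How it is judged (in metres and radians):
On the way, in this order (a step that is already met when the one before it is completed fails the run):
1. the lock ring stands at its green mark (value of joint lock_ring between 1.23 and 1.47 rad), for 0.3 s.
2. with the ring locked, the gripper holds the gate's pointer over the yellow clip (all of step 1 and x of pointer in the frame of marker between -0.007 and 0.007 m and contact force between the fingers and gate_slide above 1.5 N), for 1 s.
At the end, for the whole second after the job is handed in: The lock ring's tab is within 0.12 rad of the middle of the green mark, the gate's pointer is within 7 mm of the middle of the yellow clip along the pull, at rest, and the fingers are holding the gate slide there (more than 1.5 N on it) (all of step 2 and velocity of joint gate_slide between -0.01 and 0.01 m/s); the arm keeps its last pose, push and grip.
It fails at once if the gate is pulled open more than 15 mm while the ring is not locked (value of joint gate_slide above 0.015 m and not (value of joint lock_ring between 1.23 and 1.47 rad)).
It fails at once if a bystander is moved more than 30 mm (distance of any of bushing, coupling, mug, carton, pipe_stub, bottle, tape from where it was at the start of the episode above 0.03 m).
It also fails if it takes over 50 s, if anything falls off the work surface, if the arm or the gripper's body presses on something with over 40 N, if the wrist force passes 120 N, or if a joint passes its speed limit or range.

### The arm

A 6-joint arm with a two-finger parallel gripper is mounted at the origin on the work surface. World frame = base frame: x ahead of the robot, y to its left, z up, the work surface at z = 0. Lengths are in m, angles in degrees, forces in N, time in s.
With the tool pointing down it reaches from about 0.3 to 0.75 m from the base axis. Payload 8.5 kg.
Tool frame: the origin (TCP) lies at the very end of the fingers, on their centre line; the grasp point (between the pads) lies 19 mm behind it (env.hold_point_z is the distance from the TCP to the grasp point, in m); z points along the fingers, y is the line along which they close (so a half turn about z gives the same grasp; the last joint's range is limited). The gripper opens to 85 mm and grips with 20 to 120 N. Pads are 22 mm wide; open, the fingers measure 114 mm over their backs; the gripper's body (76 mm by 85 mm) begins 54 mm behind the grasp point. The pads swing forward as they close: fully open they stand 13 mm farther back than shut.
Start: joints at [57.336, 21.807, 74.336, -0, 83.858, -12.336], TCP at [0.191, 0.516, 0.231] pointing down, gripper open.
Joint ranges: [-178.18, 178.18], [-50.72, 133.34], [12.68, 142.11], [-81.47, 261.47], [9.98, 163.14], [-165.26, 165.26]. Speed limits (degrees/s): [136.94, 136.94, 180, 180, 180, 180].

### API

Orientations are given as a 3x3 rotation matrix whose columns are the frame's x, y, z axes.
In Python, from rig import env, optics gives the robot as it stands.
- The arm moves only by the shell command python3 -m jog 'ROWS' [OPENING] [FORCE]. ROWS is JSON, a list of rows, each an object with "linear": the shift along the tool's x, y, z in units of 40 mm (1.0 is 40 mm), a list of three; "roll": the turn about the tool's z in units of 5 degrees (1.0 is 5 degrees). A call has 1 to 12 rows; each row shifts and turns the commanded pose from where the row before left it, along the tool's axes as they then stand; what a row does not reach is not made up. A row lasts 1/12 s, in which the tool goes at most 41.7 mm and 7.16 degrees, less where a joint would pass 70% of its speed; a pose out of reach is approached as far as the arm can. A call is refused whole if a number of a shift passes 1 or a number of a turn 1, either way. A call with a gripper value outside its range is refused whole. OPENING is the opening, from -1 (shut) to 1 (fully open), set as the call begins (- or left out, the last holds). The fingers move at their own pace and stop on an object; FORCE is the grip in N (left out, the last holds). Time passes only in rows, so rows that do not move let the fingers close. It gives the time, the measured TCP pose, the force, the opening and the grip force at its end, in the units of the state.
- env.observe(): the state, without advancing time (a new reading comes with each control period).
- optics.get_image(name): name is "side" or "top" or "wrist"; returns the picture (420x560x3 uint8, red, green, blue); there is no depth.
- optics.calibration(name): a dict with "fov_y" (degrees; the focal length in pixels is half the picture's height over the tangent of half this angle, whatever the lens; pixels are square), "cx", "cy" (the principal point, pixels), "D" ([k1, k2, p1, p2, k3] as OpenCV has them; the pictures are not rectified), "T" (4x4, takes a point from camera to world coordinates). Camera axes: x right, y down, z forward; pixel columns grow to the right and rows downward; lengths in m; the calibration is good to about 2 mm. A picture is of the moment at which its call begins: read the wrist's pose just before it. calibration takes no time and is no camera call; for the wrist camera it gives the pose at the moment of the call.
- env.close_job(): hands the job in; it is judged then, once.
The state is a dict: "time_s": time; "q": joint angles; "qvel": joint speeds; "joint_efforts": joint torques, N m; "position": TCP position; "tool_rot": TCP orientation; "ft_force": force on the tool from outside, world axes, zero at the start; "wrist_torque": the same for the moment, N m; "grip_width": finger opening in m; "gripper_force": force on a finger pad.
Only numpy, scipy, OpenCV 4.12 (cv2) and the standard library are available. Lean on these libraries where they do the work, as an engineer would, in place of code of your own. Each camera call takes 0.05 s, during which the arm holds its last target. There are 200 camera calls.

## Working session

There is one attempt and no reset: what is moved stays moved. The work goes in short steps, Python scripts to look and compute and a shell command to move; the robot and the scene stay as the last step left them, time stands still between calls to the robot, and variables do not carry over. Pictures are saved under pics/ and viewed, at most 10 in all, crops included, and the job is handed in when it is done.

```bash
mkdir -p pics; ls; python3 - <<'E'
from rig import env, optics
import cv2, numpy as np
for n in ("top","side"):
    im=optics.get_image(n); cv2.imwrite(f"pics/{n}0.png",im[:,:,::-1]); np.save(f"pics/{n}0.npy",im)
    c=optics.calibration(n); print(n,c["fov_y"],c["cx"],c["cy"],c["D"],np.round(c["T"],3).tolist())
s=env.observe();print(s["time_s"],s["position"],s["tool_rot"],s["grip_width"],env.hold_point_z)
E
```

```text
pics
top 42.54757929246885 286.850099255421 208.1492369758328 [-0.16309765  0.          0.          0.          0.        ] [[-0.017, -0.998, 0.056, 0.418], [-1.0, 0.017, 0.007, -0.018], [-0.008, -0.056, -0.998, 1.581], [0.0, 0.0, 0.0, 1.0]]
side 46.35792182355942 289.2873501974881 208.57332827279646 [-0.02031522  0.          0.          0.          0.        ] [[0.783, -0.337, 0.524, -0.175], [-0.622, -0.406, 0.669, -0.854], [-0.012, -0.85, -0.527, 0.721], [0.0, 0.0, 0.0, 1.0]]
0.1 [0.19090892 0.51551766 0.23077261] [[-9.37733002e-01  3.47356236e-01 -6.80103396e-04]
 [ 3.47356816e-01  9.37732349e-01 -1.13308659e-03]
 [ 2.44170263e-04 -1.29877124e-03 -9.99999127e-01]] 0.08507278211284708 0.0187
```

View pics/top0.png

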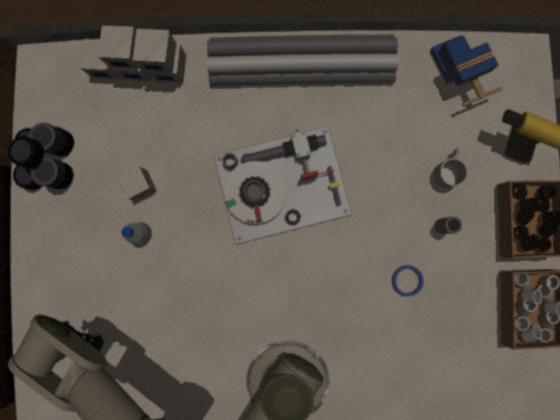

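View pics/side0.png

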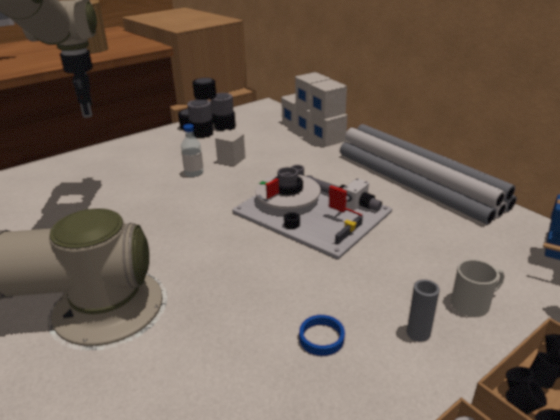

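The top view shows the stand's plate with corners near (214,155), (327,129), (349,212) and (238,243). The ring is at about (254,190), the red tab at (257,213) and the green patch at (230,203). The paddle is at about (309,175), the clip at (334,186) and the bushing at (293,217). The side view agrees.

```bash
cat > h.py <<'E'
import cv2, numpy as np
from rig import env, optics
def K(c):
    f=210/np.tan(np.radians(c["fov_y"]/2)); return np.array([[f,0,c["cx"]],[0,f,c["cy"]],[0,0,1.]])
def cast(c,px,z):
    p=cv2.undistortPoints(np.float64(px).reshape(-1,1,2),K(c),np.array(c["D"])).reshape(-1,2)
    T=np.array(c["T"]); d=np.c_[p,np.ones(len(p))]@T[:3,:3].T; o=T[:3,3]
    return o+d*((z-o[2])/d[:,2])[:,None]
def proj(c,P):
    Ti=np.linalg.inv(np.array(c["T"]))
    return cv2.projectPoints(np.float64(P).reshape(-1,1,3),cv2.Rodrigues(Ti[:3,:3])[0],Ti[:3,3],K(c),np.array(c["D"]))[0].reshape(-1,2)
R={"red":[(0,120,60),(6,255,255)],"yellow":[(22,120,80),(34,255,255)],"green":[(50,80,40),(85,255,255)]}
def blobs(im,col,mn=8):
    h=cv2.cvtColor(im,cv2.COLOR_RGB2HSV); m=cv2.inRange(h,*R[col])
    if col=="red": m|=cv2.inRange(h,(174,120,60),(180,255,255))
    n,l,s,ce=cv2.connectedComponentsWithStats(m)
    return [(s[i].tolist(),ce[i].round(1).tolist(),cv2.minAreaRect(np.argwhere(l==i)[:,::-1].astype(np.float32))) for i in range(1,n) if s[i][4]>=mn]
E
python3 - <<'E'
from h import *
im=np.load("pics/top0.npy"); c=optics.calibration("top")
for col in R:
    for b in blobs(im,col):
        if 200<b[1][0]<360 and 120<b[1][1]<250: print(col,b, cast(c,[b[1]],{"red":.1,"yellow":.0485,"green":.05}[col]).round(3))
print(cast(c,[(214,155),(327,129),(349,212),(238,243)],.015).round(3))
g=cv2.cvtColor(im,cv2.COLOR_RGB2HSV)
m=((g[:,:,1]<40)&(g[:,:,2]>115)).astype(np.uint8)*255
crop=cv2.resize(im[115:255,200:360],None,fx=5,fy=4.2*5/4.2,interpolation=cv2.INTER_CUBIC)[:600]
cv2.imwrite("pics/crop0.png",cv2.resize(im[120:250,205:360],None,fx=4.6,fy=4.6,interpolation=cv2.INTER_CUBIC)[:,:,::-1])
E
```

```text
red ([301, 171, 17, 7, 63], [309.1, 174.3], ((309.0639953613281, 174.3520050048828), (4.114365577697754, 16.457462310791016), 79.69515228271484)) [[ 0.594 -0.071  0.1  ]]
red ([255, 205, 5, 15, 49], [257.2, 211.6], ((257.18463134765625, 211.97695922851562), (14.388028144836426, 3.348937749862671), 82.87498474121094)) [[0.493 0.074 0.1  ]]
yellow ([330, 182, 9, 6, 32], [333.6, 184.6], ((333.6000061035156, 184.29998779296875), (4.110960960388184, 8.538147926330566), 71.56504821777344)) [[ 0.569 -0.142  0.048]]
green ([227, 200, 8, 7, 37], [230.4, 202.8], ((230.40003967285156, 202.80003356933594), (4.472135543823242, 7.155416965484619), 63.43495178222656)) [[0.522 0.153 0.05 ]]
[[ 0.666  0.204  0.015]
 [ 0.737 -0.129  0.015]
 [ 0.491 -0.188  0.015]
 [ 0.407  0.136  0.015]]
```

View pics/crop0.png

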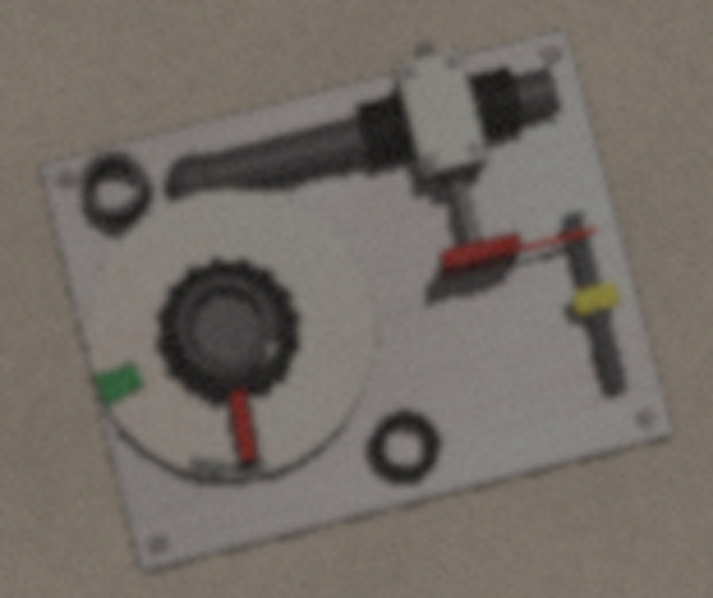

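The crop shows the plate corners, the tab and the clip clearly. I'll fit the stand pose from the corners at crop pixels (40,162), (567,35), (672,435) and (145,570).

```bash
cat >> h.py <<'E'
def fit(S,W):
    S=np.float64(S)[:,:2];W=np.float64(W)[:,:2];a=S-S.mean(0);b=W-W.mean(0)
    th=np.arctan2((a[:,0]*b[:,1]-a[:,1]*b[:,0]).sum(),(a*b).sum()); r=np.array([[np.cos(th),-np.sin(th)],[np.sin(th),np.cos(th)]])
    t=W.mean(0)-r@S.mean(0); return th,r,t,(S@r.T+t-W)
E
python3 - <<'E'
from h import *
c=optics.calibration("top")
px=np.array([(40,162),(567,35),(672,435),(145,570)])/4.6+[205,120]
W=cast(c,px,.015); S=np.array([(.14,.175),(.14,-.175),(-.13,-.175),(-.13,.175)])
th,r,t,e=fit(S,W); print(np.degrees(th),t,e.round(4))
st=lambda p:((np.array(p)[:2]-t)@r)
for n,p,z in(("tab",(257.2,211.6),.1),("pad",(309.1,174.3),.103),("clip",(333.6,184.6),.0485),("green",(230.4,202.8),.05)):
    w=cast(c,[p],z)[0]; print(n,w.round(4),st(w).round(4))
print("axis",r@[0,.08]+t)
cw=optics.calibration("wrist"); print(cw["fov_y"],np.round(np.linalg.inv(np.r_[np.c_[env.observe()["tool_rot"],env.observe()["position"]],[[0,0,0,1]]])@cw["T"],3))
E
```

```text
13.22837136542446 [0.56875274 0.00353107] [[-0.0003  0.0007]
 [ 0.0039 -0.0016]
 [-0.0016 -0.0026]
 [-0.002   0.0035]]
tab [0.4929 0.0738 0.1   ] [-0.0578  0.0858]
pad [ 0.5932 -0.0708  0.103 ] [ 0.0068 -0.078 ]
clip [ 0.5689 -0.1422  0.0485] [-0.0332 -0.1419]
green [0.5218 0.1532 0.05  ] [-0.0115  0.1564]
axis [0.5504461  0.08140832]
67.66137796309667 [[-0.001 -0.96  -0.279  0.072]
 [ 1.    -0.001 -0.    -0.001]
 [ 0.    -0.279  0.96  -0.142]
 [ 0.     0.     0.     1.   ]]
```

```bash
python3 -m jog '[{"linear":[-0.4,-0.28,0],"roll":0},{"linear":[-0.77,-0.555,0],"roll":0},{"linear":[-0.77,-0.555,0],"roll":0},{"linear":[-0.77,-0.555,0],"roll":0},{"linear":[-0.77,-0.555,0],"roll":0},{"linear":[-0.77,-0.555,0],"roll":0},{"linear":[-0.77,-0.555,0],"roll":0},{"linear":[-0.77,-0.555,0],"roll":0},{"linear":[-0.77,-0.555,0],"roll":0},{"linear":[-0.77,-0.555,0],"roll":0},{"linear":[-0.77,-0.555,0],"roll":0},{"linear":[-0.77,-0.555,0],"roll":0}]' 1 60
python3 -m jog '[{"linear":[-0.77,-0.555,0],"roll":0},{"linear":[-0.77,-0.555,0],"roll":0},{"linear":[-0.4,-0.28,0],"roll":0},{"linear":[0,0,0],"roll":-0.9},{"linear":[0,0,0],"roll":-0.9},{"linear":[0,0,0],"roll":-0.9},{"linear":[0,0,0],"roll":-0.9},{"linear":[0,0,0],"roll":-0.9},{"linear":[0,0,0],"roll":-0.9},{"linear":[0,0,0],"roll":0},{"linear":[0,0,0],"roll":0}]'
python3 - <<'E'
from h import *
c=optics.calibration("wrist");im=optics.get_image("wrist");np.save("pics/w1.npy",im);cv2.imwrite("pics/w1.png",im[:,:,::-1])
import pickle;pickle.dump(c,open("pics/w1.pkl","wb"))
for col in R:
    for b in blobs(im,col,30): print(col,b)
print(env.observe()["position"],env.observe()["tool_rot"][:2])
E
```

```text
time_s: 1.1
position: [0.4356, 0.1512, 0.2312]
tool_rot: [[-0.938, 0.347, -0.0], [0.347, 0.938, 0.0], [0.0, -0.0, -1.0]]
ft_force: [0.6, 1.4, 1.1]
grip_width: 0.0852
gripper_force: 0.0
time_s: 2.02
position: [0.4884, 0.0739, 0.2311]
tool_rot: [[-0.993, -0.114, -0.001], [-0.114, 0.993, 0.0], [0.001, 0.0, -1.0]]
ft_force: [0.2, 0.4, 0.2]
grip_width: 0.0855
gripper_force: 0.0
red ([275, 180, 12, 45, 478], [280.3, 202.5], ((280.5, 202.0), (44.0, 11.0), 90.0))
red ([81, 265, 38, 7, 165], [99.6, 268.1], ((99.52438354492188, 268.21954345703125), (4.969419002532959, 37.4362907409668), 83.6598129272461))
red ([98, 278, 45, 16, 459], [119.8, 285.6], ((120.23770904541016, 285.6147766113281), (11.407503128051758, 44.543582916259766), 84.80557250976562))
yellow ([69, 227, 26, 14, 294], [81.9, 234.1], ((81.5, 233.5), (13.0, 25.0), 90.0))
green ([336, 213, 26, 21, 361], [349.2, 224.1], ((348.4706115722656, 223.88241577148438), (16.97749137878418, 23.768491744995117), 75.96376037597656))
[0.48838909 0.07388142 0.2311673 ] [[-9.93510894e-01 -1.13736247e-01 -4.11460099e-04]
 [-1.13736259e-01  9.93510978e-01  6.78713271e-06]]
```

View pics/w1.png

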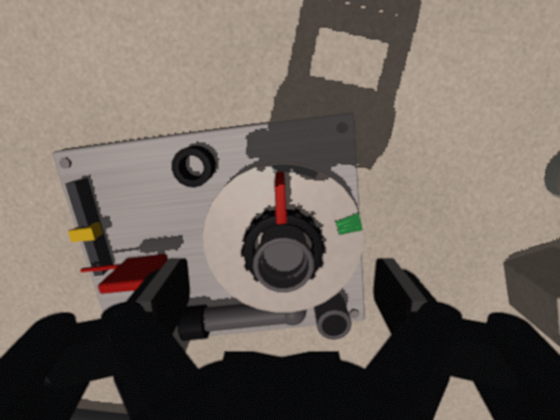

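The wrist view shows the tab at about (281,202), the green patch at (349,224), the clip at (82,234), the pointer tip near (82,269), and the coupling mouth near (284,263). The front plate corners are at about (54,151) and (354,113).

```bash
python3 - <<'E'
from h import *
import pickle
c=pickle.load(open("pics/w1.pkl","rb")); im=np.load("pics/w1.npy")
A=np.radians
items=[((54,151),.015,(-.13,-.175)),((354,113),.015,(-.13,.175)),((364,319),.015,(.14,.175)),((349.2,224.1),.05,(-.0762*np.sin(A(10)),.08+.0762*np.cos(A(10))))]
W=np.array([cast(c,[p],z)[0] for p,z,_ in items]); th,r,t,e=fit([i[2] for i in items],W)
print(np.degrees(th),t,e.round(4)); ax=r@[0,.08]+t; print("axis",ax,"mouth",cast(c,[(284,263)],.106).round(4))
st=lambda p:((np.array(p)[:2]-t)@r)
h=cv2.cvtColor(im,cv2.COLOR_RGB2HSV); m=cv2.inRange(h,(0,120,60),(6,255,255))|cv2.inRange(h,(174,120,60),(180,255,255))
# tab rows
for row in (180,185,190,195,200,210,220,224):
    cs=np.where(m[row,270:295])[0]+270; print(row,cs.min(),cs.max(),im[row,int(cs.mean())],cast(c,[((cs.min()+cs.max())/2,row)],.101).round(4)[0][:2])
print("clip",st(cast(c,[(81.9,234.1)],.0485)[0]),"ptr tip",st(cast(c,[(84,269)],.0545)[0]),"paddle",st(cast(c,[(120,285.6)],.08)[0]))
print(proj(c,[list(ax)+[.106],list(r@[.035,-.065]+t)+[.105]]))
for n,p in (("ax",(0,.08)),("lock",(-.063*np.sin(A(10)),.08+.063*np.cos(A(10))))): print(n,r@p+t)
E
```

```text
13.173624649604175 [0.56923282 0.00498651] [[-0.0006 -0.0042]
 [-0.0015  0.0011]
 [ 0.0024  0.0023]
 [-0.0003  0.0008]]
axis [0.5510006  0.08288123] mouth [[0.5482 0.0829 0.106 ]]
180 276 284 [63  7  7] [0.4709 0.0704]
185 275 284 [144  34  29] [0.4755 0.0705]
190 275 285 [164  38  34] [0.48   0.0714]
195 276 285 [163  37  31] [0.4845 0.0724]
200 276 285 [162  38  33] [0.4891 0.0729]
210 275 286 [159  33  27] [0.4984 0.074 ]
220 275 286 [157  31  26] [0.5079 0.075 ]
224 277 281 [80 23 23] [0.512  0.0741]
clip [-0.03536438 -0.14363176] ptr tip [ 0.0045139 -0.1496284] paddle [ 0.01666721 -0.09701797]
[[283.63400802 265.67922258]
 [143.45267497 311.64254026]]
ax [0.5510006  0.08288123]
lock [0.52620892 0.14079817]
```

```bash
python3 -m jog '[{"linear":[0.02,-0.02,0.6],"roll":-0.4},{"linear":[0,0,0.8],"roll":0},{"linear":[0,0,0.8],"roll":0},{"linear":[0,0,0.7],"roll":0},{"linear":[0,0,0.6],"roll":0},{"linear":[0,0,0.5],"roll":0},{"linear":[0,0,0],"roll":0}]' 1 60
python3 -m jog '[{"linear":[0,0,0],"roll":0},{"linear":[0,0,0],"roll":0},{"linear":[0,0,0],"roll":0},{"linear":[0,0,0],"roll":0},{"linear":[0,0,0],"roll":0},{"linear":[0,0,0],"roll":0},{"linear":[0,0,0],"roll":0},{"linear":[0,0,0],"roll":0}]' -1 40
python3 -c "
from rig import env;s=env.observe();print(s['q'],s['wrist_torque'],s['position'])"
```

```text
time_s: 2.65
position: [0.4859, 0.0731, 0.0682]
tool_rot: [[-0.989, -0.149, -0.007], [-0.149, 0.989, 0.001], [0.007, 0.002, -1.0]]
ft_force: [1.0, -0.4, -0.0]
grip_width: 0.0854
gripper_force: 0.0
time_s: 3.32
position: [0.4879, 0.073, 0.0718]
tool_rot: [[-0.989, -0.151, 0.001], [-0.151, 0.989, -0.0], [-0.001, -0.0, -1.0]]
ft_force: [-2.3, 0.9, 6.5]
grip_width: 0.0095
gripper_force: 43.9
[-5.26956481e+00  2.69415954e+01  9.65712301e+01 -7.45903178e-03
  5.64440060e+01 -1.03945919e+02] [-0.02754441  0.23250513  0.10602159] [0.48792314 0.07296879 0.0718455 ]
```

```bash
python3 -m jog '[{"linear":[-0.001,0.055,0],"roll":0.4},{"linear":[-0.004,0.11,0],"roll":0.8},{"linear":[-0.006,0.137,0],"roll":1},{"linear":[-0.006,0.137,0],"roll":1},{"linear":[-0.006,0.137,0],"roll":1},{"linear":[-0.006,0.137,0],"roll":1},{"linear":[-0.006,0.137,0],"roll":1},{"linear":[-0.004,0.11,0],"roll":0.8},{"linear":[0,0,0],"roll":0},{"linear":[0,0,0],"roll":0}]' -1 40
python3 - <<'E'
from h import *
s=env.observe(); a=np.array([.5505,.0827]);d=s["position"][:2]-a
print(np.hypot(*d),np.degrees(np.arctan2(d[1],d[0])),np.degrees(np.arctan2(s["tool_rot"][1][0],s["tool_rot"][0][0])),s["q"],s["wrist_torque"])
E
```

```text
time_s: 4.15
position: [0.4938, 0.1117, 0.0719]
tool_rot: [[-0.897, 0.443, 0.001], [0.443, 0.897, 0.002], [-0.0, 0.002, -1.0]]
ft_force: [-1.8, 8.3, 5.8]
grip_width: 0.0091
gripper_force: 44.1
0.06373317511427619 152.88792222871092 153.7121395528413 [ -0.7233307   27.91991443  94.57075689   0.12401709  57.45037248
 -64.50214989] [1.18115193 0.19070077 0.38161876]
```

```bash
python3 -m jog '[{"linear":[-0.003,0.083,0],"roll":0.6},{"linear":[-0.006,0.137,0],"roll":1},{"linear":[-0.006,0.137,0],"roll":1},{"linear":[-0.006,0.137,0],"roll":1},{"linear":[-0.006,0.137,0],"roll":1},{"linear":[-0.006,0.137,0],"roll":1},{"linear":[-0.006,0.137,0],"roll":1},{"linear":[-0.006,0.137,0],"roll":1},{"linear":[-0.002,0.068,0],"roll":0.5},{"linear":[0,0,0],"roll":0},{"linear":[0,0,0],"roll":0}]' -1 40
python3 - <<'E'
from h import *
s=env.observe(); a=np.array([.5505,.0827]);d=s["position"][:2]-a
print(np.hypot(*d),np.degrees(np.arctan2(d[1],d[0])),np.degrees(np.arctan2(s["tool_rot"][1][0],s["tool_rot"][0][0])),s["q"],s["wrist_torque"])
im=optics.get_image("wrist");cv2.imwrite("pics/w2.png",im[:,:,::-1])
E
```

```text
time_s: 5.07
position: [0.5263, 0.1431, 0.072]
tool_rot: [[-0.394, 0.919, 0.004], [0.919, 0.394, 0.005], [0.003, 0.005, -1.0]]
ft_force: [3.3, 17.2, 2.6]
grip_width: 0.0093
gripper_force: 44.4
0.06506582325388918 111.81775606609663 113.2346636228507 [  2.64696454  30.89823259  88.38720003   0.29303497  60.49806237
 -20.73110837] [ 2.49745437 -0.32171755  0.51024565]
```

View pics/w2.png

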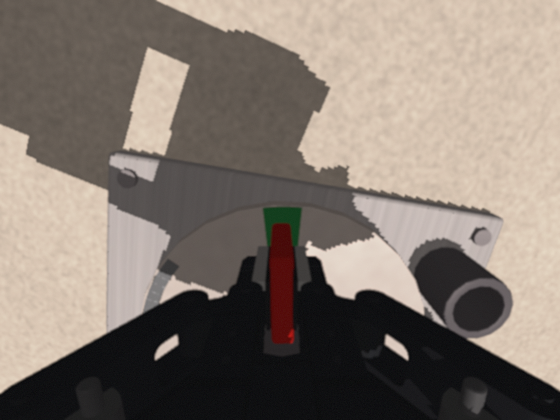

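The tab (column 282) sits centred over the green patch (columns 264–301). I'll release it and go to a viewpoint over the clip.

```bash
python3 -m jog '[{"linear":[0,0,0],"roll":0},{"linear":[0,0,0],"roll":0},{"linear":[0,0,0],"roll":0},{"linear":[0,0,0],"roll":0},{"linear":[0,0,0],"roll":0},{"linear":[0,0,-0.3],"roll":0},{"linear":[0,0,-0.6],"roll":0},{"linear":[0,0,-0.8],"roll":0},{"linear":[0,0,-0.8],"roll":0.5},{"linear":[0,0,-0.8],"roll":0.5},{"linear":[0,0,-0.7],"roll":1}]' 1 40
python3 -m jog '[{"linear":[-0.4,0,0],"roll":0},{"linear":[-0.9,0,0],"roll":0},{"linear":[-0.9,0,0],"roll":0},{"linear":[-0.9,0,0],"roll":0},{"linear":[-0.9,0,0],"roll":0},{"linear":[-0.9,0,0],"roll":0},{"linear":[-0.9,0,0],"roll":0},{"linear":[-0.9,0,0],"roll":0},{"linear":[-0.9,0,0],"roll":0},{"linear":[-0.9,0,0],"roll":0},{"linear":[-0.5,0,0],"roll":0},{"linear":[0,0,0],"roll":0}]' 1 40
python3 - <<'E'
from h import *
import pickle
c=optics.calibration("wrist");im=optics.get_image("wrist");np.save("pics/w3.npy",im);cv2.imwrite("pics/w3.png",im[:,:,::-1])
pickle.dump(c,open("pics/w3.pkl","wb"))
for col in R:
    for b in blobs(im,col,30): print(col,b)
E
```

```text
time_s: 6.03
position: [0.5252, 0.1401, 0.2335]
tool_rot: [[-0.226, 0.974, 0.001], [0.974, 0.226, -0.0], [-0.0, 0.001, -1.0]]
ft_force: [1.0, -0.5, -0.4]
grip_width: 0.0857
gripper_force: 0.0
time_s: 7.03
position: [0.6073, -0.2146, 0.2301]
tool_rot: [[-0.223, 0.975, -0.001], [0.975, 0.223, -0.0], [-0.0, -0.001, -1.0]]
ft_force: [0.9, 0.4, -0.4]
grip_width: 0.0855
gripper_force: 0.0
red ([300, 0, 15, 56, 821], [306.9, 26.9], ((307.0, 27.5), (55.0, 14.0), 90.0))
red ([300, 64, 7, 55, 213], [302.8, 93.1], ((302.4706115722656, 90.96940612792969), (5.978804111480713, 54.069183349609375), 1.1457629203796387))
yellow ([254, 94, 8, 7, 32], [257.8, 97.0], ((257.7500305175781, 96.74999237060547), (7.77817440032959, 4.242640495300293), 45.0))
yellow ([262, 101, 7, 8, 31], [265.2, 104.1], ((265.5000305175781, 104.0000228881836), (7.77817440032959, 3.5355336666107178), 45.0))
```

View pics/w3.png

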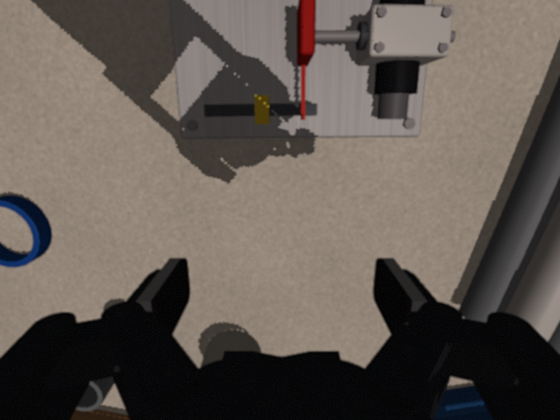

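The clip, in shadow, is at about (262,110), the pointer tip at (303,117) and the paddle's right end at (307,55).

```bash
python3 - <<'E'
from h import *
import pickle
c=pickle.load(open("pics/w3.pkl","rb")); im=np.load("pics/w3.npy"); R["yellow"]=[(20,120,40),(36,255,255)]
for b in blobs(im,"yellow",10): print(b)
m=blobs(im,"yellow",10); m=max(m,key=lambda b:b[0][4]); th=np.radians(13.2);r=np.array([[np.cos(th),-np.sin(th)],[np.sin(th),np.cos(th)]]);t=np.array([.569,.0043])
st=lambda p:((np.array(p)[:2]-t)@r).round(4)
x,y,w,h,_=m[0]
print("clip",st(cast(c,[(x+w/2-.5,y+h/2-.5)],.0485)[0]),"tip",st(cast(c,[(303,116)],.0545)[0]),"root",st(cast(c,[(303.5,70)],.0545)[0]))
for row in (5,25,45):
    hs=im[row,290:325,0].astype(int)-im[row,290:325,1]; print(row,hs.tolist())
print("pad z.105",st(cast(c,[(303,52)],.105)[0]),proj(c,[list(r@[.006+s,-.08-.025]+t)+[z] for s in(-.006,.006) for z in(.105,.04)]).round(0).tolist())
s=env.observe();print(s["position"],s["time_s"])
E
```

```text
([254, 94, 16, 30, 440], [261.5, 109.0], ((261.5, 108.5), (29.0, 15.0), 90.0))
clip [-0.0336 -0.1443] tip [ 0.0071 -0.1517] root [ 0.0071 -0.1098]
5 [7, 7, 5, 5, 6, 7, 9, 11, 15, 28, 58, 79, 96, 99, 106, 108, 108, 109, 110, 108, 110, 108, 107, 106, 80, 35, 11, 8, 8, 8, 9, 8, 9, 8, 7]
25 [2, 3, 3, 3, 3, 5, 12, 25, 36, 43, 60, 75, 89, 99, 106, 109, 108, 109, 108, 111, 109, 110, 108, 99, 60, 24, 11, 8, 8, 8, 8, 7, 8, 8, 8]
45 [4, 4, 3, 3, 3, 4, 11, 22, 36, 43, 62, 82, 96, 103, 107, 109, 109, 109, 111, 110, 111, 108, 107, 93, 49, 16, 7, 8, 8, 8, 8, 8, 7, 7, 7]
pad z.105 [ 0.0033 -0.1031] [[299.0, 55.0], [295.0, 67.0], [314.0, 55.0], [308.0, 67.0]]
[ 0.60706802 -0.21222446  0.23036   ] 7.0833
```

```bash
python3 -m jog '[{"linear":[0.4,0.05,0],"roll":-0.06},{"linear":[0.8,0.1,0],"roll":0},{"linear":[0.8,0.1,0],"roll":0},{"linear":[0.8,0.115,0],"roll":0},{"linear":[0.615,0.1,0],"roll":0},{"linear":[0,0,0.4],"roll":0},{"linear":[0,0,0.7],"roll":0},{"linear":[0,0,0],"roll":0}]' 0.18 60
python3 - <<'E'
from h import *
im=optics.get_image("wrist");cv2.imwrite("pics/w4.png",im[:,:,::-1]);s=env.observe();print(s["position"],s["tool_rot"][0])
E
```

```text
time_s: 7.75
position: [0.5911, -0.0697, 0.1836]
tool_rot: [[-0.236, 0.972, -0.007], [0.972, 0.236, 0.003], [0.004, -0.006, -1.0]]
ft_force: [-0.5, 0.3, -0.2]
grip_width: 0.0501
gripper_force: 0.0
[ 0.59201375 -0.0706312   0.18591827] [-0.23508469  0.97196356 -0.00469267]
```

View pics/w4.png

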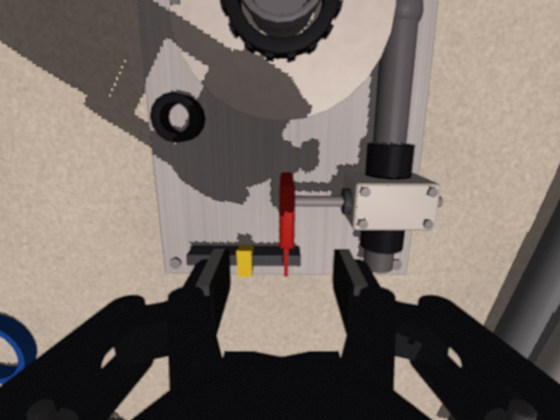

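The paddle (column 287) lies centrally between the fingers, so I'll descend and pinch.

```bash
python3 -m jog '[{"linear":[-0.06,0.04,0.5],"roll":0},{"linear":[0,0,0.7],"roll":0},{"linear":[0,0,0.7],"roll":0},{"linear":[0,0,0.6],"roll":0},{"linear":[0,0,0.36],"roll":0},{"linear":[0,0,0],"roll":0},{"linear":[0,0,0],"roll":0}]' 0.18 60
python3 -m jog '[{"linear":[0,0,0],"roll":0},{"linear":[0,0,0],"roll":0},{"linear":[0,0,0],"roll":0},{"linear":[0,0,0],"roll":0},{"linear":[0,0,0],"roll":0},{"linear":[0,0,0],"roll":0},{"linear":[0,0,0],"roll":0},{"linear":[0,0,0],"roll":0}]' -1 60
```

```text
time_s: 8.38
position: [0.5962, -0.0747, 0.0742]
tool_rot: [[-0.233, 0.972, 0.001], [0.972, 0.233, -0.0], [-0.0, 0.001, -1.0]]
ft_force: [-0.4, 0.8, 0.4]
grip_width: 0.0502
gripper_force: 0.0
time_s: 9.05
position: [0.5961, -0.0751, 0.0744]
tool_rot: [[-0.233, 0.972, 0.002], [0.972, 0.233, -0.001], [-0.001, 0.002, -1.0]]
ft_force: [-1.6, 0.4, 5.3]
grip_width: 0.011
gripper_force: 58.5
```

```bash
python3 -m jog '[{"linear":[0,-0.08,0],"roll":0},{"linear":[0,-0.15,0],"roll":0},{"linear":[0,-0.18,0],"roll":0},{"linear":[0,-0.18,0],"roll":0},{"linear":[0,-0.18,0],"roll":0},{"linear":[0,-0.15,0],"roll":0},{"linear":[0,-0.1,0],"roll":0},{"linear":[0,0,0],"roll":0},{"linear":[0,0,0],"roll":0},{"linear":[0,0,0],"roll":0}]' -1 60
python3 - <<'E'
from h import *
th=np.radians(13.2);r=np.array([[np.cos(th),-np.sin(th)],[np.sin(th),np.cos(th)]]);t=np.array([.569,.0043])
s=env.observe();print(((s["position"][:2]-t)@r))
a=optics.get_image("side");b=optics.get_image("top")
a=cv2.resize(a[160:260,230:400],None,fx=4.5,fy=4.5,interpolation=cv2.INTER_CUBIC)
cv2.imwrite("pics/s5.png",a[:,:,::-1]); cv2.imwrite("pics/t5.png",cv2.resize(b[130:240,210:360],None,fx=5,fy=5,interpolation=cv2.INTER_CUBIC)[:,:,::-1])
E
```

```text
time_s: 9.88
position: [0.5576, -0.0844, 0.0744]
tool_rot: [[-0.233, 0.973, 0.005], [0.973, 0.233, -0.0], [-0.001, 0.005, -1.0]]
ft_force: [6.0, 4.4, 5.2]
grip_width: 0.0111
gripper_force: 58.9
[-0.03131352 -0.08373299]
```

View pics/s5.png

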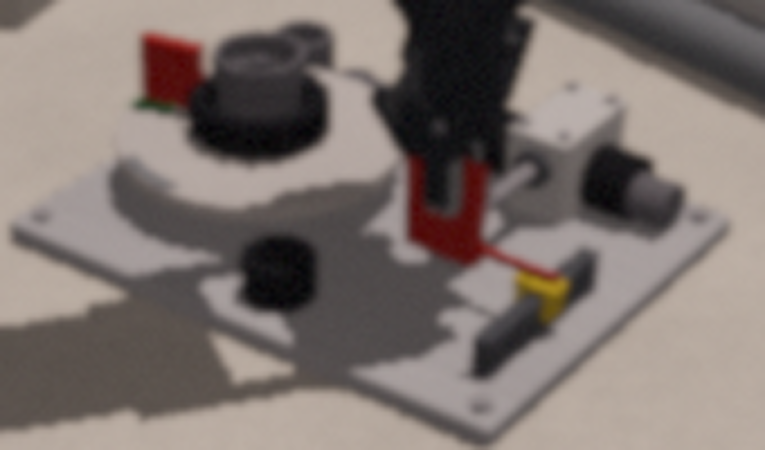

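View pics/t5.png

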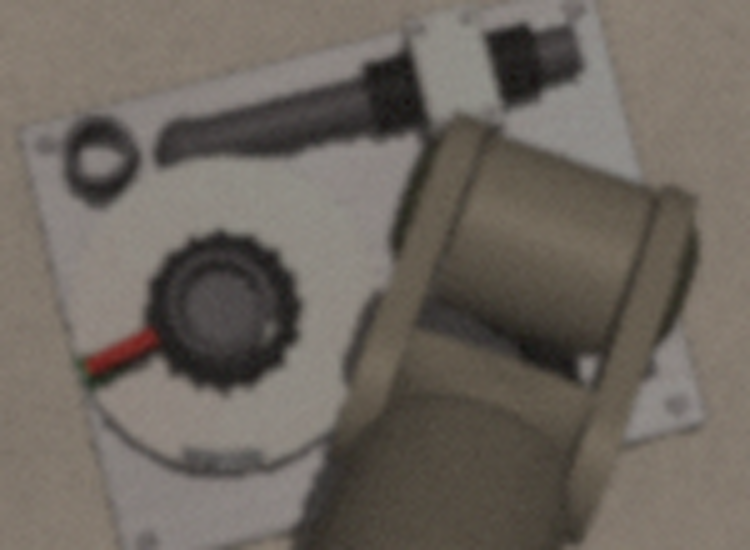

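The ring is on the mark in both views, and in the side view the pointer lies over the clip. I'll check this in numbers against the first side picture.

```bash
python3 - <<'E'
from h import *
th=np.radians(13.2);r=np.array([[np.cos(th),-np.sin(th)],[np.sin(th),np.cos(th)]]);t=np.array([.569,.0043])
c=optics.calibration("side"); b=optics.get_image("side")
def line(im):
    g=im.astype(float); red=np.clip(g[:,:,0]-1.0*g[:,:,1]-20,0,None); ye=g[:,:,1]-g[:,:,2]; red[ye>25]=0
    return red
for n,im in(("0",np.load("pics/side0.npy")),("1",b)):
    red=line(im); pd=[x for x in blobs(im,"red",5) if 320<x[1][0]<370]; print(n,[(x[0],x[1]) for x in pd])
    x0=max(x[0][0]+x[0][2] for x in pd if x[0][4]>60)
    out=[]
    for col in range(x0+2,x0+14):
        y=pd[0][1][1]; rows=np.arange(200,232); w=red[200:232,col]
        if w.sum()>30: out.append(((cast(c,[(col,(w*rows).sum()/w.sum())],.052)[0][:2]-t)@r).round(4).tolist())
    print(out)
for z,dx in((.0485,-.007),(.0485,.007)): print([proj(c,[list(r@[-.0340+dx,-.144+dy]+t)+[z]]).round(1).tolist() for dy in(-.014,.014)])
im=b[210:235,335:362]; print([(x[0],x[1]) for x in blobs(b,"yellow",5)])
s=env.observe();print(s["time_s"],s["gripper_force"],s["position"])
E
```

```text
0 [([329, 185, 26, 28, 391], [337.9, 198.2])]
[[0.0086, -0.1412], [0.0085, -0.1442], [0.008, -0.1475], [0.0077, -0.1506], [0.0087, -0.153]]
1 [([321, 195, 20, 24, 247], [329.7, 207.8])]
[[-0.0309, -0.1246], [-0.0313, -0.1278], [-0.031, -0.1306], [-0.0306, -0.1333], [-0.0301, -0.136], [-0.0312, -0.1396], [-0.0302, -0.1419], [-0.0295, -0.1444], [-0.0308, -0.1481], [-0.0299, -0.1505], [-0.0287, -0.1526]]
[[[352.1, 224.7]], [[342.5, 220.9]]]
[[[355.1, 222.2]], [[345.6, 218.5]]]
[([346, 221, 10, 10, 45], [350.9, 224.8])]
10.0333 58.9518141746521 [ 0.55770487 -0.08434136  0.07439434]
```

```bash
python3 -m jog '[{"linear":[0,-0.03,0],"roll":0},{"linear":[0,0,0],"roll":0},{"linear":[0,0,0],"roll":0},{"linear":[0,0,0],"roll":0},{"linear":[0,0,0],"roll":0},{"linear":[0,0,0],"roll":0},{"linear":[0,0,0],"roll":0},{"linear":[0,0,0],"roll":0},{"linear":[0,0,0],"roll":0},{"linear":[0,0,0],"roll":0},{"linear":[0,0,0],"roll":0},{"linear":[0,0,0],"roll":0}]' -1 60
python3 -m jog '[{"linear":[0,0,0],"roll":0},{"linear":[0,0,0],"roll":0},{"linear":[0,0,0],"roll":0},{"linear":[0,0,0],"roll":0},{"linear":[0,0,0],"roll":0},{"linear":[0,0,0],"roll":0},{"linear":[0,0,0],"roll":0},{"linear":[0,0,0],"roll":0}]' -1 60
python3 -c "
from rig import env
print(env.close_job())"
```

```text
time_s: 11.03
position: [0.5566, -0.0846, 0.0744]
tool_rot: [[-0.233, 0.972, 0.005], [0.973, 0.233, -0.0], [-0.002, 0.005, -1.0]]
ft_force: [4.9, 4.7, 4.4]
grip_width: 0.0112
gripper_force: 59.0
time_s: 11.7
position: [0.5566, -0.0846, 0.0744]
tool_rot: [[-0.233, 0.972, 0.005], [0.973, 0.233, -0.0], [-0.002, 0.005, -1.0]]
ft_force: [6.9, 3.5, 4.5]
grip_width: 0.0112
gripper_force: 59.0
the job is handed in; nothing more can be done
None
```

I turned the lock ring onto its green mark, then pulled the gate about 40.5 mm so its pointer is over the yellow clip (within about 1 mm by my measurements). I handed the job in at 11.7 s with the gripper still holding the paddle; no verdict came back.

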